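Roll the four-way tube rack to its cryotube face

TASK

The purple four-way tube rack lies on the bench mat with its white cryotube face (twelve small wells) underneath and its orange face up. Roll it over one face at a time, letting it come to rest on each face, until the white face is on top, and leave it lying flat on the mat. Leave the grey four-way rack and the round purple tube carousel where they are.

Things in the scene. Friction and masses are not known exactly. Their poses are not given: they have to be found in the camera images.
- rack_center (a point): Centre of the loose purple square rack, 150 mm long (own x, roughly along world x, within 0.5 rad), 60 x 60 mm, 0.25 kg, solid. Faces: own +z orange (3 big wells, up at the start), +y yellow (12 medium), -z white (12 small, underneath), -y green (30 tiny). White comes up after two quarter rolls the same way, left or right. Pushed 45 to 55 mm above the mat at mid-length of a long side, it tips over its far edge.
- mat: Fixed teal silicone bench mat, 300 mm (own x) by 420 mm (own y), 3 mm thick; origin at the centre of its underside, on the bench. It grips: the rack tips on it rather than slides, falls onto the next face once past 45 degrees and so travels 60 mm a roll. The rack starts up to 70 mm either side of the middle along own y; rolled towards the middle it stays on the mat.
- grey_rack_center (a point): Centre of a grey-bodied four-way rack of the same size, 150 x 60 x 60 mm, lying on the bench beside the mat, white face up, its length (own x) roughly along world x. A bystander: leave it alone.
- carousel: Round purple tube carousel, 114 mm across, 85 mm high with its cream-capped tubes, standing on the bench on the other side of the mat. Origin at the centre of its underside. A bystander: leave it alone.
Not all that is in view belongs to the job. What is shaped like the part that bears rack_center but red is not meant.

How it is judged:
By the outcome, as a careful person would: the job done as asked, in the order asked, and still so for the second after the job is handed in, with the robot touching nothing.
It also fails if it takes over 40 s, if anything falls off the work surface, if the arm or the gripper's body presses on something with over 40 N, if the wrist force passes 120 N, or if a joint passes its speed limit or range.

ROBOT

A 6-joint arm with a two-finger parallel gripper is mounted at the origin on the work surface. World frame = base frame: x ahead of the robot, y to its left, z up, the work surface at z = 0. Lengths are in m, angles in rad, forces in N, time in s.
With the tool pointing down it reaches from about 0.325 to 0.85 m from the base axis. Payload 4.4 kg.
Tool frame: the origin (TCP) lies at the very end of the fingers, on their centre line; the grasp point (between the pads) lies 19 mm behind it; x points along the fingers, z is the direction in which the jaws open and shut, and the axes are right-handed (so a half turn about x gives the same grasp; the last joint's range is limited). The gripper opens to 94 mm and grips with 3 to 60 N. Pads are 16 mm wide; open, the fingers measure 119 mm over their backs; the gripper's body (75 mm by 177 mm) begins 78 mm behind the grasp point.
Start: joints at [-1.456, 0.207, 1.542, -0, 1.393, -0.15], TCP at [0.151, -0.555, 0.205] pointing down, gripper open.
Joint ranges: [-2.73, 2.73], [-0.86, 2.22], [0.23, 2.46], [-1.11, 4.25], [0.08, 2.63], [-2.82, 2.82]. Speed limits (rad/s): [2.79, 2.79, 3.14, 3.14, 3.14, 3.14].

INTERFACE

Orientations are given as a rotation vector (axis times angle).
In Python, from workcell import manip gives the robot as it stands. The module is installed in compiled form; this text tells all that it offers.
- The arm moves only by the tool move_arm, never from a script. Its argument "motion" is one flat list of numbers, 5 for each row, row after row: the shift along the tool's x, y, z in mm, then the turn about the tool's x in rad, then the opening, from 0 (shut) to 1 (fully open). In form: [x, y, z, yaw, gripper, x, y, z, yaw, gripper, ...]. A call has 1 to 10 rows; each row is the pose to reach, as a shift and turn from the pose measured when the call began, along the tool's axes at that moment; what a row does not reach only later rows make up. A row lasts 1/8 s, in which the tool goes at most 62.5 mm and 10.7 degrees, less where a joint would pass 70% of its speed; a pose out of reach is approached as far as the arm can. A call with a gripper value outside its range is refused whole. The fingers move at their own pace and stop on an object; "squeeze" is the grip in N (left out, the last holds). Time passes only in rows, so rows that repeat a pose let the fingers close. It gives the time, the measured TCP pose, the force and the opening at its end, in the units of the state.
- manip.read_state(): the state, without advancing time (a new reading comes with each control period).
- manip.read_camera(name): name is "scene" or "top" or "wrist"; returns the picture (384x512x3 uint8, blue, green, red); there is no depth.
- manip.camera_model(name): a dict with "fx", "fy", "cx", "cy" (pixels), "R" (3x3) and "t" (3): a world point X has camera coordinates R X + t. Camera axes: x right, y down, z forward; pixel columns grow to the right and rows downward; lengths in m; the calibration is good to about 2 mm. A picture is of the moment at which its call begins: read the wrist's pose just before it. camera_model takes no time and is no camera call; for the wrist camera it gives the pose at the moment of the call.
- manip.hand_in(): hands the job in, once; it reports no verdict.
Trained networks look in the newest picture that a camera, given by its name, has taken for a name from the list of things; names that differ only in an ending like _2 or _b are one class to them, and where a whole thing is asked for, a point or a joint stands for the part that bears it (a point fixed in the world has none). Each returns a list of dicts, best first, with "confidence" (0 to 1); they miss things now and then, are a little off and sometimes report something else, mostly with a low value. They report only what shows in the picture. A call takes as long as a camera call. They do not tell look-alikes from the thing itself.
- manip.outline_of(camera, label): "mask" (384x512 bool, what is visible of it) and "position" ([row, column] in pixels, amid what is visible of it).
- manip.spot_point(camera, label): "position" ([row, column] in pixels: a listed point, or the origin of a listed thing).
The state is a dict: "t": time; "joint_pos": joint angles; "qvel": joint speeds; "joint_torque": joint torques, N m; "ee_pos": TCP position; "ee_rot": TCP orientation; "wrist_force": force on the tool from outside, world axes, zero at the start; "torque": the same for the moment, N m; "gripper_width": finger opening in m.
Only numpy, scipy, OpenCV 4.12 (cv2) and the standard library are available. Lean on these libraries where they do the work, as an engineer would, in place of code of your own. Each camera call takes 0.05 s, during which the arm holds its last target.

## Working session

There is one attempt and no reset: what is moved stays moved. The work goes in short steps, Python scripts to look and compute and a tool call to move; the robot and the scene stay as the last step left them, time stands still between calls to the robot, and variables do not carry over. Pictures are saved under pics/ and viewed, and the job is handed in when it is done.

Besides the shell and the picture viewer there is one more tool, called after "Emit:" in YAML: its name, and indented under it one key for each argument. move_arm: Moves the arm, as the interface text tells. Its arguments: {"type":"object","properties":{"motion":{"type":"array","items":{"type":"number"}},"squeeze":{"type":"number"}},"required":["motion"]}

```bash
mkdir -p pics; python3 - <<'E'
from workcell import manip
import cv2
s=manip.read_state();print(s)
for n in("top","scene"):
    im=manip.read_camera(n);cv2.imwrite(f"pics/{n}0.png",im)
    print(n,manip.camera_model(n))
    for l in("rack_center","mat","grey_rack_center","carousel"):
        print(l,[(d['confidence'],d['position']) for d in manip.spot_point(n,l)][:3])
E
```

```text
{'t': 0.0, 'joint_pos': array([-1.45550805e+00,  2.07434275e-01,  1.54295396e+00, -1.41550055e-05,
        1.39348238e+00, -1.50471068e-01]), 'qvel': array([-0.00021403, -0.00016038, -0.00162402,  0.00148482, -0.00032004,
        0.00029833]), 'joint_torque': array([ 1.69344370e-03, -3.70874548e+01, -2.81414884e+01,  7.00011291e-02,
        3.60535202e-02, -1.54162299e-04]), 'ee_pos': array([ 0.15092551, -0.55400059,  0.20428271]), 'ee_rot': array([ 1.01281888,  1.32491045, -1.01010498]), 'wrist_force': array([ 0.62206281,  0.13937173, -0.7224497 ]), 'torque': array([-0.0487515 ,  0.01124531, -0.02674016]), 'gripper_width': 0.0945648447609112}
top {'fx': 492.23320345360656, 'fy': 492.23320345360656, 'cx': 255.74123334429848, 'cy': 195.20561243010044, 'R': array([[ 0.01319001, -0.99983159, -0.01276021],
       [-0.99357199, -0.01167041, -0.11259887],
       [ 0.11243099,  0.01416337, -0.99355859]]), 't': array([0.00545645, 0.47754684, 1.62112206])}
rack_center [(0.95, [169.8, 285.9]), (0.8, [240.3, 142.8]), (0.53, [177.9, 268.7])]
mat [(0.85, [176.1, 268.1])]
grey_rack_center [(0.91, [173.6, 391.0])]
carousel [(0.79, [174.5, 133.7])]
scene {'fx': 352.86766080163386, 'fy': 352.86766080163386, 'cx': 255.42320551879402, 'cy': 191.86773580619055, 'R': array([[ 4.21026905e-01,  9.07048089e-01, -3.31514980e-04],
       [ 5.09970792e-01, -2.37016708e-01, -8.26893507e-01],
       [-7.50110750e-01,  3.47975351e-01, -5.62358443e-01]]), 't': array([-0.18265052, -0.17969314,  1.45857322])}
rack_center [(0.93, [159.0, 340.2]), (0.87, [229.2, 241.0])]
mat [(0.97, [226.4, 258.6])]
grey_rack_center [(0.97, [264.2, 112.0])]
carousel [(0.7, [189.0, 387.8])]
```

View pics/top0.png

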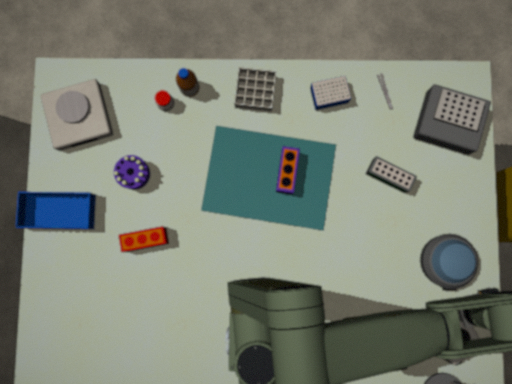

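View pics/scene0.png

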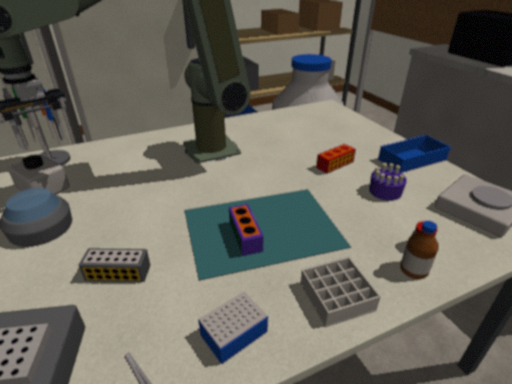

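```bash
cat > h.py <<'E'
from workcell import manip
import numpy as np, cv2
def ray(n,px,z):
    m=manip.camera_model(n);R=np.array(m['R']);t=np.array(m['t'])
    d=R.T@np.array([(px[1]-m['cx'])/m['fx'],(px[0]-m['cy'])/m['fy'],1]);c=-R.T@t
    return c+d*(z-c[2])/d[2]
def proj(n,X):
    m=manip.camera_model(n);p=np.array(m['R'])@X+m['t'];return np.array([p[1]/p[2]*m['fy']+m['cy'],p[0]/p[2]*m['fx']+m['cx']])
E
python3 - <<'E'
from h import *
im=manip.read_camera("top")
print("rack c",ray("top",(169.8,285.9),.033),"scene",ray("scene",(229.2,241),.033))
print("mat",ray("top",(176.1,268.1),0),ray("scene",(226.4,258.6),0))
print("grey",ray("top",(173.6,391),.03),ray("scene",(264.2,112),.03)); print("car",ray("top",(174.5,133.7),0))
for z,(p) in [(.003,(127,218)),(.003,(143,336)),(.003,(229,323)),(.003,(210,203))]: print(ray("top",p,z).round(3))
c=cv2.resize(im[130:210,250:430],None,fx=4.4,fy=4.4,interpolation=cv2.INTER_CUBIC);cv2.imwrite("pics/c0.png",c)
for l in("rack_center","grey_rack_center","mat"):
  for d in manip.outline_of("top",l)[:3]:
    cs,_=cv2.findContours(d['mask'].astype(np.uint8),0,2);k=max(cs,key=cv2.contourArea);r=cv2.minAreaRect(k)
    print(l,d['confidence'],d['position'],r)
    for q in cv2.boxPoints(r): print(ray("top",q[::-1],.003 if l=="mat" else .062).round(3))
# orange
h=cv2.cvtColor(im,cv2.COLOR_BGR2HSV)[135:205,265:310]
E
```

```text
rack c [ 0.56367393 -0.08866675  0.033     ] scene [ 0.56159656 -0.10358153  0.033     ]
mat [ 0.54669811 -0.0295727   0.        ] [ 0.53556794 -0.03686573  0.        ]
grey [ 0.55519087 -0.44038701  0.03      ] [ 0.54652667 -0.44521086  0.03      ]
car [0.54706452 0.43144051 0.        ]
[0.716 0.145 0.003]
[ 0.664 -0.261  0.003]
[ 0.368 -0.216  0.003]
[0.428 0.19  0.003]
rack_center 0.8 [166.6, 287.7] ((286.7153625488281, 170.7230682373047), (19.58393096923828, 47.651222229003906), 6.911227226257324)
[ 0.481 -0.049  0.062]
[ 0.639 -0.067  0.062]
[ 0.632 -0.131  0.062]
[ 0.474 -0.113  0.062]
rack_center 0.64 [240.4, 144.2] ((143.17599487304688, 238.96798706054688), (18.60408592224121, 47.22575378417969), 79.69515228271484)
[0.341 0.457 0.062]
[0.37  0.306 0.062]
[0.311 0.294 0.062]
[0.282 0.444 0.062]
grey_rack_center 0.6 [176.7, 392.0] ((390.20001220703125, 175.10000610351562), (47.85185241699219, 21.466251373291016), 26.56505012512207)
[ 0.548 -0.344  0.062]
[ 0.612 -0.376  0.062]
[ 0.542 -0.515  0.062]
[ 0.479 -0.482  0.062]
mat 0.92 [178.6, 262.8] ((268.613525390625, 177.28109741210938), (123.99024963378906, 88.11886596679688), 8.972626686096191)
[0.424 0.198 0.003]
[0.726 0.158 0.003]
[ 0.662 -0.264  0.003]
[ 0.363 -0.216  0.003]
```

View pics/c0.png

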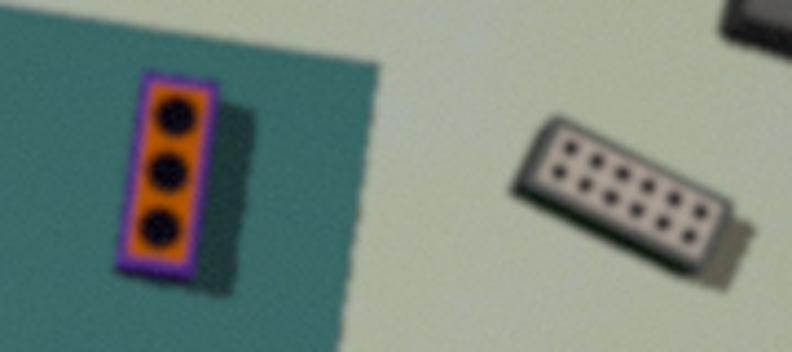

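```bash
cat >> h.py <<'E'
from scipy.spatial.transform import Rotation as Ro
def plan(target,ax):
    s=manip.read_state();R=Ro.from_rotvec(s['ee_rot']).as_matrix();p=s['ee_pos']
    z=R[:,2]
    ax=np.array([ax[0],ax[1],0.]);ax/=np.linalg.norm(ax)
    if ax@z<0: ax=-ax
    a=ax-R[:,0]*(R[:,0]@ax);yaw=np.arctan2(a@R[:,1]*-1,a@z)
    print("tool axes",R.T.round(3).tolist()); print("shift mm",(R.T@(np.array(target)-p)*1000).round(1),"yaw",yaw)
    return R
E
python3 - <<'E'
from h import *
px=[(143,72),(217,80),(192,275),(116,268)]
w=[ray("top",(130+y/4.4,250+x/4.4),.063) for x,y in px]
w=np.array(w);print(w.round(4));c=w.mean(0);ax=(w[0]+w[1]-w[2]-w[3])[:2];ax/=np.linalg.norm(ax)
print("c",c,"ax",ax,np.arctan2(ax[1],ax[0]))
print(np.linalg.norm(w[0]-w[3]),np.linalg.norm(w[1]-w[2]),np.linalg.norm(w[0]-w[1]))
n=np.array([-ax[1],ax[0]]);print("n",n)
t=np.r_[c[:2]-.075*n,.205];print(t);plan(t,ax)
E
```

```text
[[ 0.6371 -0.0755  0.063 ]
 [ 0.6315 -0.1311  0.063 ]
 [ 0.4837 -0.113   0.063 ]
 [ 0.4883 -0.0565  0.063 ]]
c [ 0.56016978 -0.09404158  0.063     ] ax [ 0.99224811 -0.1242726 ] -0.12459471516839658
0.149962282017597 0.14890315573279195 0.055893778581825426
n [0.1242726  0.99224811]
[ 0.55084934 -0.16846019  0.205     ]
tool axes [[-0.0, -0.0, -1.0], [0.965, 0.263, -0.0], [0.263, -0.965, 0.0]]
shift mm [   0.5  487.3 -267.8] yaw -1.1804197423782423
```

Emit:
move_arm:
  motion: [0,48,-27,-0.12,1,0,97,-54,-0.24,1,0,146,-80,-0.36,1,0,195,-107,-0.48,1,0,244,-134,-0.6,1,0,292,-161,-0.72,1,0,341,-188,-0.84,1,0,390,-214,-0.96,1,0,439,-241,-1.08,1,0,487,-268,-1.18,1]

```text
t: 1.95
ee_pos: [0.5518, -0.1669, 0.2057]
ee_rot: [0.095, 1.568, -0.096]
wrist_force: [-0.9, -0.6, -0.5]
gripper_width: 0.0939
```

Emit:
move_arm:
  motion: [0,0,0,0,1,0,0,0,0,1]

```text
t: 2.2
ee_pos: [0.5515, -0.167, 0.2055]
ee_rot: [0.095, 1.569, -0.096]
wrist_force: [-0.1, -0.5, 0.2]
gripper_width: 0.0938
```

```bash
python3 - <<'E'
from h import *
im=manip.read_camera("wrist");cv2.imwrite("pics/w1.png",im)
print(manip.read_state()['joint_pos'])
plan([.5508,-.1685,.053],[.9922,-.1243])
m=manip.camera_model("wrist");print(m)
for d in manip.outline_of("wrist","rack_center"): print(d['confidence'],d['position'])
E
```

```text
[-4.44819556e-01  2.08689298e-01  1.53873601e+00 -8.67372425e-04
  1.39386114e+00 -3.22172151e-01]
tool axes [[-0.0, -0.001, -1.0], [0.122, 0.993, -0.001], [0.993, -0.122, 0.0]]
shift mm [152.6  -0.8  -0.3] yaw 0.002133006792792786
{'fx': 310.1650151082012, 'fy': 310.1650151082012, 'cx': 256.785153447244, 'cy': 194.55431886559697, 'R': array([[ 9.92573894e-01, -1.21639315e-01, -9.70327236e-04],
       [-1.17479584e-01, -9.60638721e-01,  2.51737551e-01],
       [-3.15533172e-02, -2.49754128e-01, -9.67795053e-01]]), 't': array([-0.56722935, -0.12218538,  0.36570823])}
0.98 [109.9, 259.9]
0.73 [352.4, 294.1]
```

View pics/w1.png

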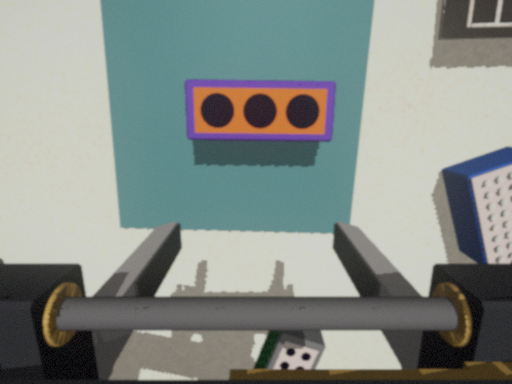

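```bash
python3 - <<'E'
from h import *
for p in [(82,186),(81,335),(139,333),(140,188)]: print(ray("wrist",p,.063).round(4))
E
```

```text
[ 0.4948 -0.0569  0.063 ]
[ 0.6394 -0.0738  0.063 ]
[ 0.6341 -0.1295  0.063 ]
[ 0.4868 -0.1124  0.063 ]
```

Emit:
move_arm:
  motion: [38,0,0,0,1,76,0,0,0,1,114,0,0,0,1,135,0,0,0,1,148,0,0,0,1,153,0,0,0,1,153,0,0,0,1,153,0,0,0,1]

```text
t: 3.3
ee_pos: [0.5519, -0.1685, 0.0538]
ee_rot: [0.096, 1.567, -0.098]
wrist_force: [-0.8, 0.3, 0.3]
gripper_width: 0.0941
```

Emit:
move_arm:
  motion: [0,15,0,0,1,0,27,0,0,1,0,32,0,0,1,0,37,0,0,1,0,42,0,0,1,0,46,0,0,1,0,50,0,0,1]

```text
t: 4.18
ee_pos: [0.5599, -0.1248, 0.0571]
ee_rot: [0.086, 1.562, -0.106]
wrist_force: [-5.9, -14.2, 13.3]
gripper_width: 0.0942
```

```bash
python3 - <<'E'
from h import *
im=manip.read_camera("wrist");a=manip.read_camera("scene")
cv2.imwrite("pics/w2.png",np.vstack([im[:,:],])); cv2.imwrite("pics/s2.png",cv2.resize(a[150:300,150:350],None,fx=3,fy=3))
E
```

```text
(no output)
```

View pics/s2.png

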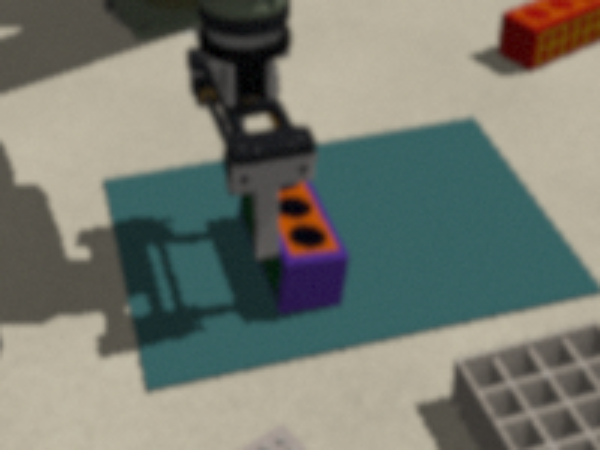

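View pics/w2.png

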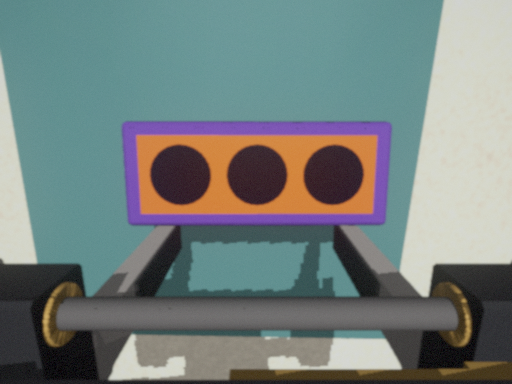

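```bash
python3 - <<'E'
from h import *
s=manip.read_state();print(s['ee_pos'],s['wrist_force'])
w=np.array([ray("wrist",p,.063) for p in [(121,122),(121,391),(224,386),(224,128)]]);print(w.round(4),w.mean(0))
n=np.array([.1243,.9922]);print(((w[:,:2]-s['ee_pos'][:2])@n).round(4))
R=plan(s['ee_pos'],[.9922,-.1243])
E
```

```text
[ 0.56009724 -0.12438377  0.05730596] [ -4.68563412 -11.29600489  10.94178286]
[[ 0.4964 -0.0466  0.063 ]
 [ 0.6406 -0.0643  0.063 ]
 [ 0.6372 -0.1237  0.063 ]
 [ 0.4861 -0.1048  0.063 ]] [ 0.5650705  -0.08484746  0.063     ]
[0.0693 0.0696 0.0103 0.0102]
tool axes [[0.006, -0.012, -1.0], [0.122, 0.992, -0.011], [0.992, -0.122, 0.008]]
shift mm [0. 0. 0.] yaw 0.0020418755683536687
```

Emit:
move_arm:
  motion: [0,-8,0,0,1,3,-12,0,0,1,7,-12,0,0,1,7,-12,0,0,1]

```text
t: 4.78
ee_pos: [0.5577, -0.1355, 0.0491]
ee_rot: [0.088, 1.564, -0.104]
wrist_force: [0.1, 0.1, 0.4]
gripper_width: 0.0941
```

```bash
python3 - <<'E'
from h import *
im=manip.read_camera("wrist");cv2.imwrite("pics/w3.png",im)
s=manip.read_state();print(s['ee_pos'],s['wrist_force'])
w=np.array([ray("wrist",[d for d in x],.063) for x in [(121,122)]])
plan(s['ee_pos'],[.9922,-.1243])
for d in manip.outline_of("wrist","rack_center")[:2]:
    k=max(cv2.findContours(d['mask'].astype(np.uint8),0,2)[0],key=cv2.contourArea);print(d['confidence'],cv2.boundingRect(k))
    for q in cv2.boxPoints(cv2.minAreaRect(k)): print(q,ray("wrist",q[::-1],.063).round(4))
E
```

```text
[ 0.55801656 -0.13563262  0.04948993] [-0.78656568 -0.51142044 -0.16599186]
tool axes [[0.005, -0.011, -1.0], [0.122, 0.992, -0.01], [0.993, -0.122, 0.006]]
shift mm [0. 0. 0.] yaw 0.0023946908604455617
0.84 (116, 111, 285, 109)
[116. 111.] [ 0.4957 -0.0529  0.063 ]
[400. 111.] [ 0.6402 -0.0706  0.063 ]
[400. 219.] [ 0.6402 -0.1297  0.063 ]
[116. 219.] [ 0.4818 -0.1101  0.063 ]
```

View pics/w3.png

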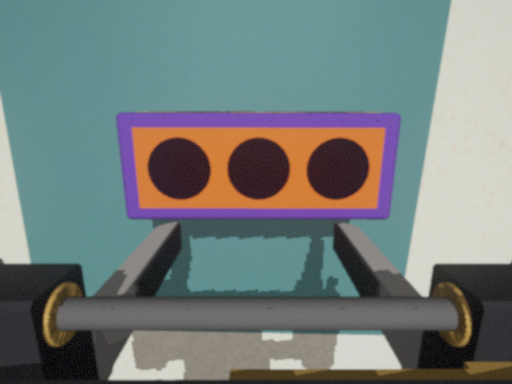

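Emit:
move_arm:
  motion: [0,6,0,0,1,-5,11,0,0,1,-10,16,0,0,1,-14,21,0,0,1,-18,26,0,0,1,-21,32,0,0,1]

```text
t: 5.62
ee_pos: [0.5626, -0.1034, 0.0711]
ee_rot: [0.087, 1.562, -0.104]
wrist_force: [-0.4, -3.1, 4.1]
gripper_width: 0.0942
```

```bash
python3 - <<'E'
from h import *
a=manip.read_camera("scene")
cv2.imwrite("pics/s4.png",cv2.resize(a[150:300,150:350],None,fx=3,fy=3))
E
```

```text
(no output)
```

View pics/s4.png

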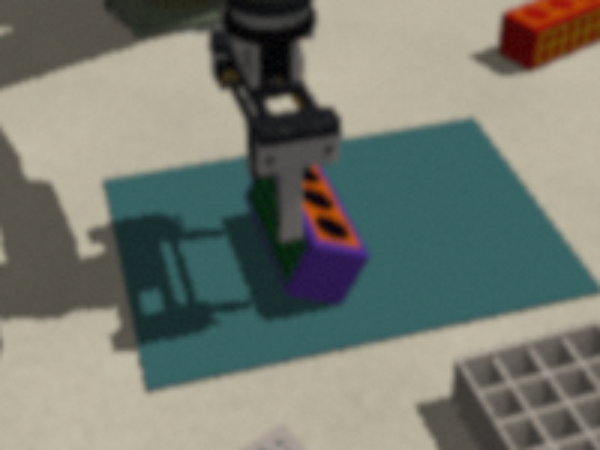

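Emit:
move_arm:
  motion: [-3,6,0,0,1,-5,12,0,0,1,-7,18,0,0,1,-8,23,0,0,1,-8,27,0,0,1,-8,30,0,0,1,-8,30,0,0,1,-8,30,0,0,1]

```text
t: 6.68
ee_pos: [0.5663, -0.0729, 0.0791]
ee_rot: [0.087, 1.562, -0.104]
wrist_force: [0.3, -0.1, 0.6]
gripper_width: 0.0941
```

```bash
python3 - <<'E'
from h import *
a=manip.read_camera("scene")
cv2.imwrite("pics/s5.png",cv2.resize(a[150:300,150:350],None,fx=3,fy=3))
E
```

```text
(no output)
```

View pics/s5.png

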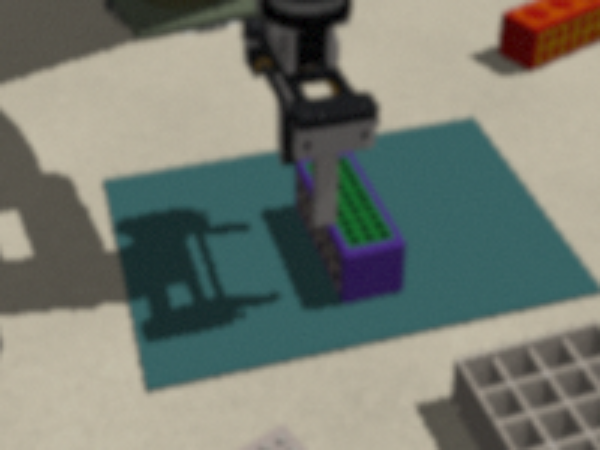

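Emit:
move_arm:
  motion: [0,-10,0,0,1,14,-10,0,0,1,26,-10,0,0,1,30,-10,0,0,1,30,-10,0,0,1,30,-10,0,0,1]

```text
t: 7.48
ee_pos: [0.5656, -0.0832, 0.0494]
ee_rot: [0.087, 1.561, -0.104]
wrist_force: [-0.6, -0.1, -0.3]
gripper_width: 0.094
```

```bash
python3 - <<'E'
from h import *
im=manip.read_camera("wrist");cv2.imwrite("pics/w6.png",im)
s=manip.read_state();print(s['ee_pos'],s['wrist_force'])
n=np.array([.1243,.9922])
plan(s['ee_pos'],[.9922,-.1243])
for d in manip.outline_of("wrist","rack_center")[:2]:
    k=max(cv2.findContours(d['mask'].astype(np.uint8),0,2)[0],key=cv2.contourArea);print(d['confidence'],cv2.boundingRect(k))
    for q in cv2.boxPoints(cv2.minAreaRect(k)): 
        w=ray("wrist",q[::-1],.063);print(q,w.round(4),((w-s['ee_pos'])[:2]@n).round(4))
E
```

```text
[ 0.56574655 -0.08318233  0.04963481] [-1.20962939  0.17705289  0.69092786]
tool axes [[0.007, -0.011, -1.0], [0.121, 0.993, -0.01], [0.993, -0.121, 0.009]]
shift mm [0. 0. 0.] yaw 0.0030307369050185983
0.77 (112, 98, 287, 111)
[112.  98.] [0.5028 0.006  0.063 ] 0.0807
[398.  98.] [ 0.6467 -0.0114  0.063 ] 0.0813
[398. 208.] [ 0.6466 -0.0705  0.063 ] 0.0226
[112. 208.] [ 0.4887 -0.0509  0.063 ] 0.0225
```

View pics/w6.png

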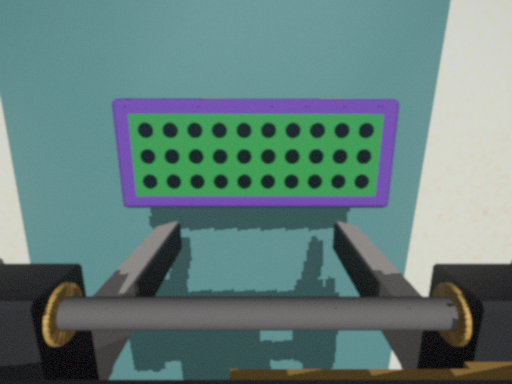

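Emit:
move_arm:
  motion: [0,8,0,0,1,0,13,0,0,1,-5,18,0,0,1,-10,23,0,0,1,-14,28,0,0,1,-18,33,0,0,1,-21,39,0,0,1,-21,39,0,0,1]

```text
t: 8.57
ee_pos: [0.5711, -0.0436, 0.0713]
ee_rot: [0.086, 1.559, -0.103]
wrist_force: [-0.4, -2.7, 5.6]
gripper_width: 0.0943
```

Emit:
move_arm:
  motion: [-3,6,0,0,1,-5,12,0,0,1,-7,18,0,0,1,-8,23,0,0,1,-8,27,0,0,1,-8,30,0,0,1,-8,30,0,0,1,-8,30,0,0,1]

```text
t: 9.57
ee_pos: [0.5746, -0.0138, 0.0789]
ee_rot: [0.087, 1.559, -0.103]
wrist_force: [0.5, -0.1, 0.2]
gripper_width: 0.0939
```

```bash
python3 - <<'E'
from h import *
a=manip.read_camera("scene")
cv2.imwrite("pics/s7.png",cv2.resize(a[150:300,150:350],None,fx=3,fy=3))
E
```

```text
(no output)
```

View pics/s7.png

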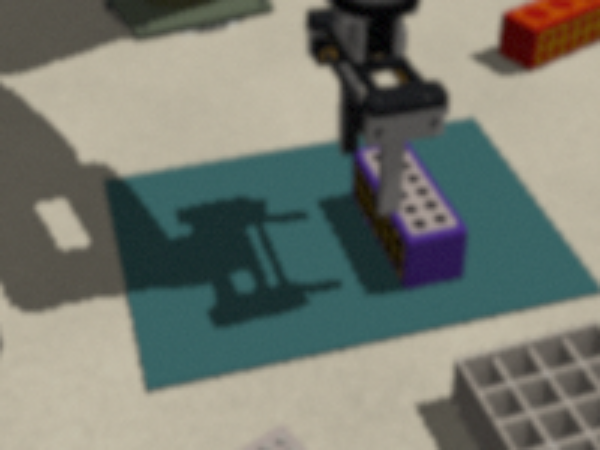

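White is up and the rack lies flat. Now I'll back off and go up.

Emit:
move_arm:
  motion: [0,-15,0,0,1,0,-30,0,0,1,-30,-40,0,0,1,-70,-50,0,0,1,-110,-60,0,0,1,-130,-60,0,0,1,-130,-60,0,0,1,-130,-60,0,0,1]

```text
t: 10.62
ee_pos: [0.5653, -0.0723, 0.2082]
ee_rot: [0.087, 1.561, -0.104]
wrist_force: [1.3, 0.5, -1.0]
gripper_width: 0.0941
```

```bash
python3 - <<'E'
from h import *
print(manip.read_state()['ee_pos'],manip.read_state()['wrist_force'])
a=manip.read_camera("scene");b=manip.read_camera("wrist")
for l in("rack_center","grey_rack_center","carousel"):print(l,[(d['confidence'],d['position']) for d in manip.spot_point("scene",l)][:2])
cv2.imwrite("pics/f.png",cv2.resize(np.hstack([a,b]),(800,300)))
w=np.array([d['position'] for d in manip.spot_point("wrist","rack_center")[:1]]);print(w,[ray("wrist",x,.033) for x in w])
E
```

```text
[ 0.56531568 -0.07232653  0.20817993] [ 1.28436694  0.49750874 -0.9929648 ]
rack_center [(0.87, [156.0, 336.3]), (0.82, [219.0, 284.8])]
grey_rack_center [(0.85, [263.3, 116.1])]
carousel [(0.66, [188.6, 387.3])]
[[ 85.8 256.1]] [array([0.5783226 , 0.02831235, 0.033     ])]
```

View pics/f.png

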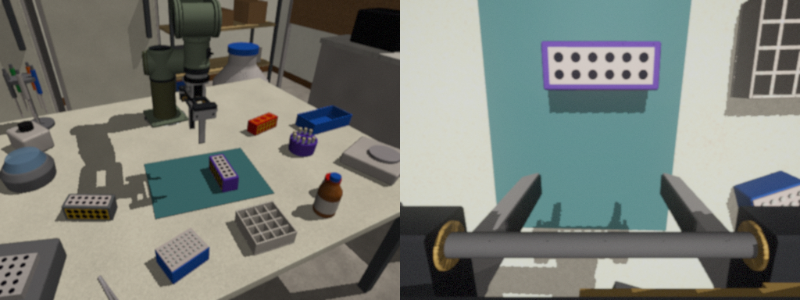

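The picture shows the rack white face up, flat and clear of the mat edges. The grey rack and the carousel are where they were.

```bash
python3 -c "
from workcell import manip
print(manip.hand_in())"
```

```text
the job is handed in; nothing more can be done
None
```

The purple rack now lies flat on the mat with its white face up, near the middle of the mat, and the job is handed in. I rolled it twice towards +y, and it came to rest on its yellow face (green up) in between.

- **First push stalled:** Pushing straight and level at about 50 mm did not tip the rack, because it jammed against the fingers at about 14 N sideways and 13 N upwards. I backed off, started slightly lower and moved the fingers up along the tipping arc. Both rolls then went through at 3 to 6 N, as read partway through each roll.
- **Last checks:** The pictures show the white face with its twelve wells on top, at about (0.578, 0.028). The gripper was clear at 0.21 m, at about 10.6 s of the 40 s allowed.
- **Bystanders:** The arm never came near the grey rack or the carousel. In the scene picture the carousel's detected position stayed within a pixel. The grey rack's differed by about 4 pixels, which I put down to detector scatter because the pictures look unchanged.

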